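# Daily check of the contact tester

## Robot

A 6-joint arm with a two-finger parallel gripper is mounted at the origin on a cart in front of the work surface, level with it; the furniture and walls round the work are solid. World frame = base frame: x ahead of the robot, y to its left, z up, the work surface at z = 0. Lengths are in m, angles in rad, forces in N, time in s.
With the tool pointing down it reaches from about 0.25 to 0.775 m from the base axis. Payload 4 kg.
Tool frame: the origin (TCP) lies on the centre line of the jaws, within the pads' length; the fingertips stand 17 mm ahead of it and the grasp point (between the pads) lies 2 mm behind it; z points along the fingers, y is the direction in which the jaws open and shut (so a half turn about z gives the same grasp; the last joint's range is limited). The gripper opens to 85 mm and grips with 20 to 120 N. Pads are 22 mm wide; open, the fingers measure 114 mm over their backs; the gripper's body (76 mm by 85 mm) begins 54 mm behind the grasp point. The pads swing forward as they close: fully open they stand 13 mm farther back than shut.
Start: joints at [1.113, 0.087, 1.371, -0, 1.684, -0.103], TCP at [0.191, 0.516, 0.248] pointing down, gripper open.
Joint ranges: [-3.1, 3.1], [-0.76, 2.03], [0.27, 2.55], [-1.08, 4.22], [0.17, 2.65], [-2.57, 2.57]. Speed limits (rad/s): [2.79, 2.79, 3.14, 3.14, 3.14, 3.14].

## Interface

Orientations are given as a rotation vector (axis times angle).
In Python, from plant import ctrl, capture, job gives the robot as it stands. The module is installed in compiled form; this text tells all that it offers.
- The arm moves only by the tool drive_tool, never from a script. Its argument "deltas" is a list that holds one entry, the list of rows, each a list of 5 numbers: the closure, from 0 (fully open) to 1 (shut), then the shift along the world's x, y, z in cm, then the turn about the world's z in degrees. In form: [[[claw, x, y, z, twist], ...]]. A call has 1 to 12 rows; each row shifts and turns the commanded pose from where the row before left it; what a row does not reach is not made up. A row lasts 1/10 s, in which the tool goes at most 50 mm and 8.59 degrees, less where a joint would pass 70% of its speed; a pose out of reach is approached as far as the arm can. A call is refused whole if a number of a shift passes 5 or a number of a turn 8.59, either way. A call with a gripper value outside its range is refused whole. The fingers move at their own pace and stop on an object; the grip force is fixed at half the most. Time passes only in rows, so rows that do not move let the fingers close. It gives the time, the measured TCP pose, the force and the opening at its end, in the units of the state.
- ctrl.read_state(): the state, without advancing time (a new reading comes with each control period).
- capture(name): name is "scene" or "top" or "wrist"; returns a dict with "image" (384x512x3 uint8, red, green, blue), "K" (3x3 intrinsics, pixels), "dist_coeffs" ([k1, k2, p1, p2, k3] as OpenCV has them; the pictures are not rectified), "origin" and "attitude" of the camera in the world; the wrist camera has in their place "mount" (4x4, takes a point from camera to tool coordinates, whose origin is the TCP and whose axes are the flange's). Camera axes: x right, y down, z forward; pixel columns grow to the right and rows downward; lengths in m; the calibration is good to about 2 mm. A picture is of the moment at which its call begins: read the wrist's pose just before it. There is no depth.
- job.close_job(): hands the job in, once; it reports no verdict.
The state is a dict: "clock": time; "joints": joint angles; "dq": joint speeds; "effort": joint torques, N m; "eef_pos": TCP position; "orientation": TCP orientation; "wrist_force": force on the tool from outside, world axes, zero at the start; "ft_torque": the same for the moment, N m; "opening": finger opening in m.
Only numpy, scipy, OpenCV 4.12 (cv2) and the standard library are available. Lean on these libraries where they do the work, as an engineer would, in place of code of your own. Each camera call takes 0.05 s, during which the arm holds its last target.

## Task

Do the daily check of the contact tester: first push the reset arm on its dial all the way back to the zero stop, then take the probe from its fork and press its tip onto the round steel caps of the three check posts, from the shortest post to the tallest, holding each cap well down for half a second. Finally hang the probe upright back in its fork by its collar; do not knock over or shift the bottles, vials, carton or tape roll that stand about.

Things in the scene. Friction and masses are not known exactly. Their poses are not given: they have to be found in the camera images.
- tester: flat grey tester box, 120x96x45 mm, fixed to the table, with a round white dial face on top. Origin: centre of its underside, z up; the zero mark of the dial lies on its own +y side
- dial_pivot (a point): pivot of the reset arm, in the centre of the dial face, 45.5 mm above the table
- reset_arm (a joint): angle of the black reset arm (bar 8 mm wide, 8 mm thick, its top 8 mm above the pivot point, hub 24 mm wide and 9 mm tall) about the vertical: 0 when it lies against the zero stop (a short steel pin, 12 mm tall), pointing along the tester's own +y; grows counter-clockwise seen from above, to 2.4. It stays where it is left (about 1 N at the peg moves it)
- reset_peg (a point): top of the round steel peg that stands at the end of the reset arm: 8 mm thick, 28 mm of it free above the bar, 36 mm from the pivot; its top is 81.5 mm above the table
- probe_rest: steel fork stand, fixed: base 95x75x9 mm, fork of two tines with its top 110 mm above the table, 16 mm between the tines, open towards its own -x; column 45 mm behind the seat on its +x side. Origin: on the table right under the seat, z up
- rest_seat (a point): seat of the probe: point on top of the fork, midway between the tines, where the centre of the probe's collar rests; small 2 mm ridges across the tine ends 18 mm in front of it
- probe: hand probe (cordless), round, 155 mm long, 100 g, hanging upright in the fork: grey handle 22 mm thick reaching 70 mm above the origin, black collar 31 mm wide and 6 mm thick, steel shank 10 mm thick below, slimming to a 5 mm tip. Origin: centre of the collar's underside; +z towards the handle, tip 85 mm below the origin
- probe_tip (a point): end of the probe's tip, on its axis, 85 mm below the collar's underside
- probe_grip (a point): point on the handle's axis, 42 mm above the collar's underside, a good place to grip it
- post_low: the shortest of three aluminium check posts, fixed: foot 46 mm wide and 7 mm tall, column 26 mm thick, a spring-loaded cap on top at 35 mm. Origin: centre of its underside
- cap_low_top (a point): centre of the flat top of that post's round steel cap, 18 mm wide; 35 mm above the table when up; moves with the cap
- cap_low (a joint): how far that cap is pressed down: 0 up, 0.008 m fully down (about 1.4 N to start, 5 N at the bottom); springs back
- post_mid: the middle of three aluminium check posts, fixed: foot 46 mm wide and 7 mm tall, column 26 mm thick, a spring-loaded cap on top at 60 mm. Origin: centre of its underside
- cap_mid_top (a point): centre of the flat top of that post's round steel cap, 18 mm wide; 60 mm above the table when up; moves with the cap
- cap_mid (a joint): how far that cap is pressed down: 0 up, 0.008 m fully down (about 1.4 N to start, 5 N at the bottom); springs back
- post_high: the tallest of three aluminium check posts, fixed: foot 46 mm wide and 7 mm tall, column 26 mm thick, a spring-loaded cap on top at 85 mm. Origin: centre of its underside
- cap_high_top (a point): centre of the flat top of that post's round steel cap, 18 mm wide; 85 mm above the table when up; moves with the cap
- cap_high (a joint): how far that cap is pressed down: 0 up, 0.008 m fully down (about 1.4 N to start, 5 N at the bottom); springs back
- tall_bottle: clear infusion bottle, about 62 mm wide and 198 mm tall; a loose bystander. Origin: centre of its underside
- infusion_bottle: clear infusion bottle, about 56 mm wide and 168 mm tall; a loose bystander. Origin: centre of its underside
- tall_vial: slim vial, 25 mm wide, 82 mm tall; a loose bystander. Origin: centre of its underside
- carton: upright medicine carton, 34x59x94 mm; a loose bystander. Origin: centre of its underside
- short_vial: squat vial, 33 mm wide, 56 mm tall; a loose bystander. Origin: centre of its underside
- tape_roll: flat roll of beige tape, 56 mm wide, 25 mm tall; a loose bystander. Origin: centre of its underside

How it is judged:
On the way, in this order (a step that is already met when the one before it is completed fails the run):
1. the reset arm is back at its zero stop, the probe still in its fork (value of joint reset_arm below 0.08 rad and distance between probe and rest_seat below 0.012 m), for 0.1 s.
2. the probe's tip holds the cap of the shortest post down by more than 4 mm (value of joint cap_low above 0.004 m and contact force between probe and post_low above 0.5 N and horizontal distance between probe_tip and cap_low_top below 0.011 m), for 0.25 s.
3. the probe's tip holds the cap of the middle post down by more than 4 mm (value of joint cap_mid above 0.004 m and contact force between probe and post_mid above 0.5 N and horizontal distance between probe_tip and cap_mid_top below 0.011 m), for 0.25 s.
4. the probe's tip holds the cap of the tallest post down by more than 4 mm (value of joint cap_high above 0.004 m and contact force between probe and post_high above 0.5 N and horizontal distance between probe_tip and cap_high_top below 0.011 m), for 0.25 s.
At the end, for the whole second after the job is handed in: The reset arm is within 0.08 rad of its zero stop; the probe hangs at rest in its fork, its collar within 12 mm of the seat and upright within 0.12 rad; all three caps have sprung back up (within 2 mm) (all of step 1 and angle between probe's own z axis and vertical below 0.12 rad and linear speed of probe below 0.02 m/s and value of joint each of cap_low, cap_mid, cap_high below 0.002 m); the robot touches nothing.
It fails at once if a bystander (bottle, vial, carton or tape roll) is shifted by more than 25 mm (distance of any of tall_bottle, infusion_bottle, tall_vial, carton, short_vial, tape_roll from where it was at the start of the episode above 0.025 m).
It fails at once if a bystander is tipped over (angle between any of tall_bottle, infusion_bottle, tall_vial, carton, short_vial, tape_roll's own z axis and vertical above 0.5 rad).
It also fails if it takes over 72 s, if anything falls off the work surface, if the arm or the gripper's body presses on something with over 40 N, if the wrist force passes 120 N, or if a joint passes its speed limit or range.

## Working session

There is one attempt and no reset: what is moved stays moved. The work goes in short steps, Python scripts to look and compute and a tool call to move; the robot and the scene stay as the last step left them, time stands still between calls to the robot, and variables do not carry over. Pictures are saved under pics/ and viewed, and the job is handed in when it is done.

Besides the shell and the picture viewer there is one more tool, called after "Request:" in YAML: its name, and indented under it one key for each argument. drive_tool: Moves the arm, as the interface text tells. Its arguments: {"type":"object","properties":{"deltas":{"type":"array","items":{"type":"array","items":{"type":"array","items":{"type":"number"}}}}},"required":["deltas"]}

```bash
mkdir -p pics; cat > h.py <<'E'
import numpy as np,cv2,pickle
from scipy.spatial.transform import Rotation as R
from plant import ctrl,capture,job
def snap(n,name):
    s=ctrl.read_state(); c=capture(n); c={k:(np.array(v) if not isinstance(v,str) else v) for k,v in c.items()}
    c['state']=s
    if n=='wrist':
        T=np.eye(4);T[:3,:3]=R.from_rotvec(s['orientation']).as_matrix();T[:3,3]=s['eef_pos']
        M=T@c['mount']; c['Rw']=M[:3,:3];c['o']=M[:3,3]
    else:
        a=c['attitude']; c['Rw']=a if a.shape==(3,3) else R.from_rotvec(a).as_matrix(); c['o']=c['origin']
    cv2.imwrite(f'pics/{name}.png',c['image'][:,:,::-1]); pickle.dump(c,open(f'pics/{name}.pkl','wb')); return c
def load(name): return pickle.load(open(f'pics/{name}.pkl','rb'))
def ray(c,uv):
    p=cv2.undistortPoints(np.array([[uv]],float),c['K'],c['dist_coeffs'])[0,0]
    d=c['Rw']@np.array([p[0],p[1],1]); return c['o'],d/np.linalg.norm(d)
def onz(c,uv,z):
    o,d=ray(c,uv); return o+d*(z-o[2])/d[2]
def tri(obs):
    A=np.zeros((3,3));b=np.zeros(3);rs=[ray(c,u) for c,u in obs]
    for o,d in rs: P=np.eye(3)-np.outer(d,d);A+=P;b+=P@o
    x=np.linalg.solve(A,b); return x,[float(np.linalg.norm((np.eye(3)-np.outer(d,d))@(x-o))) for o,d in rs]
def proj(c,X):
    rv=cv2.Rodrigues(c['Rw'].T)[0]; return cv2.projectPoints(np.array(X,float).reshape(-1,1,3),rv,-c['Rw'].T@c['o'],c['K'],c['dist_coeffs'])[0][:,0]
E
python3 - <<'E'
from h import *
np.set_printoptions(precision=4,suppress=True)
for n in ['scene','top','wrist']:
    c=snap(n,n+'0'); print(n,c['K'].tolist(),c['dist_coeffs'],c['o'],c['Rw'],c.get('attitude'),c.get('mount'))
print(ctrl.read_state())
E
```

```text
scene [[487.98007128891766, 0.0, 260.8963804182973], [0.0, 487.98007128891766, 193.47248280048444], [0.0, 0.0, 1.0]] [-0.1484  0.      0.      0.      0.    ] [-0.4348 -0.5624  0.6759] [[ 0.5251 -0.3531  0.7743]
 [-0.8507 -0.243   0.4661]
 [ 0.0236 -0.9035 -0.428 ]] [-1.8222  0.9988 -0.6621] None
top [[361.118639274088, 0.0, 252.04876530171813], [0.0, 361.118639274088, 183.49875019678404], [0.0, 0.0, 1.0]] [-0.0644  0.      0.      0.      0.    ] [0.428  0.072  1.0958] [[ 0.0031 -0.9932  0.116 ]
 [-1.     -0.0027  0.0034]
 [-0.003  -0.1161 -0.9932]] [-2.1631  2.1568 -0.1223] None
wrist [[343.3038837695362, 0.0, 254.19368000356678], [0.0, 343.3038837695362, 197.91694008686127], [0.0, 0.0, 1.0]] [-0.0438  0.      0.      0.      0.    ] [0.1267 0.5397 0.3724] [[ 0.3482  0.9024  0.2538]
 [ 0.9374 -0.3346 -0.0962]
 [-0.0019  0.2715 -0.9624]] None [[-0.0009 -0.9624 -0.2717  0.0687]
 [ 1.     -0.0009 -0.0001  0.0002]
 [-0.0001 -0.2717  0.9624 -0.1252]
 [ 0.      0.      0.      1.    ]]
{'clock': 0.15, 'joints': array([ 1.1129,  0.0878,  1.3719,  0.    ,  1.6836, -0.1031]), 'dq': array([ 0.0006, -0.0015, -0.0048, -0.0021, -0.0004,  0.0004]), 'effort': array([  0.0006, -35.2375, -31.3678,  -0.0002,   0.0081,   0.    ]), 'eef_pos': array([0.1909, 0.5154, 0.2474]), 'orientation': array([-0.5543, -3.0918,  0.0026]), 'wrist_force': array([-0.1278,  0.3864, -0.0043]), 'ft_torque': array([ 0.0299,  0.067 , -0.0182]), 'opening': 0.08550171314887235}
```

View pics/scene0.png

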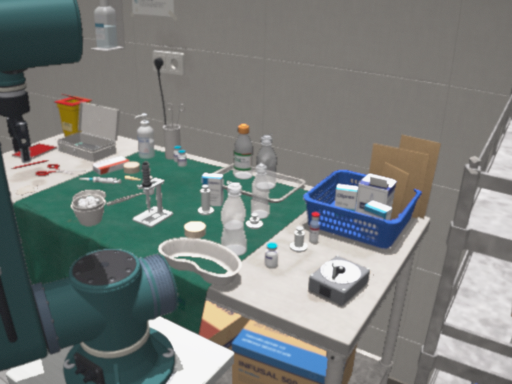

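View pics/top0.png

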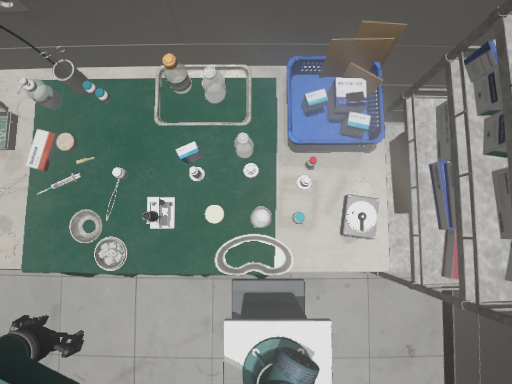

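View pics/wrist0.png

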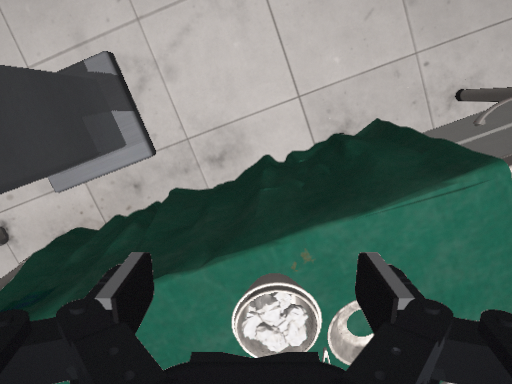

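The top view shows the tester at (361,216), the fork with the probe at (158,213) and the posts at about (197,174), (251,170) and (304,182). I'll zoom in on these.

```bash
python3 - <<'E'
from h import *
np.set_printoptions(precision=4,suppress=True)
t=load('top0');s=load('scene0')
def crop(c,x,y,w,h,k): return cv2.resize(c['image'][y:y+h,x:x+w,::-1],None,fx=k,fy=k,interpolation=cv2.INTER_CUBIC)
a=np.hstack([crop(t,335,185,55,60,7),crop(t,135,185,55,60,7)]);cv2.imwrite('pics/z1.png',a)
a=crop(t,180,130,150,105,5);cv2.imwrite('pics/z2.png',a)
a=np.hstack([crop(s,130,155,60,75,6),crop(s,295,250,80,75,5)[:375].copy() if 0 else cv2.resize(crop(s,300,250,75,60,6),(450,450))]);cv2.imwrite('pics/z3.png',a)
a=crop(s,190,165,140,110,5);cv2.imwrite('pics/z4.png',a)
for n,u,z in [('tester',(361,216),.045),('rest',(160,213),.009),('pA',(196,174),.08),('pB',(251,170),.035),('pC',(304,182),.06)]: print(n,onz(t,u,z))
E
```

```text
tester [ 0.4563 -0.2423  0.045 ]
rest [0.4646 0.3532 0.009 ]
pA [0.5735 0.2351 0.08  ]
pB [0.5923 0.0789 0.035 ]
pC [ 0.5538 -0.0747  0.06  ]
```

View pics/z1.png

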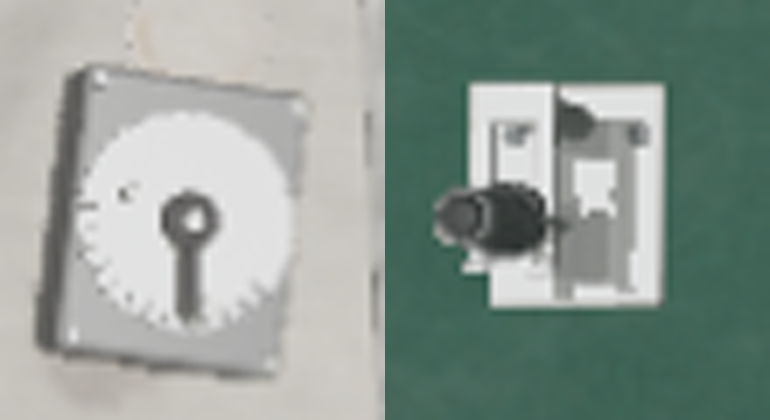

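View pics/z2.png

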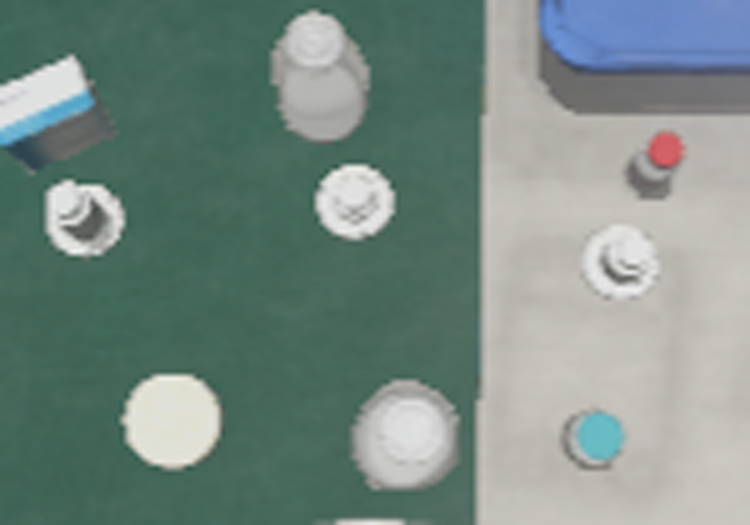

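View pics/z3.png

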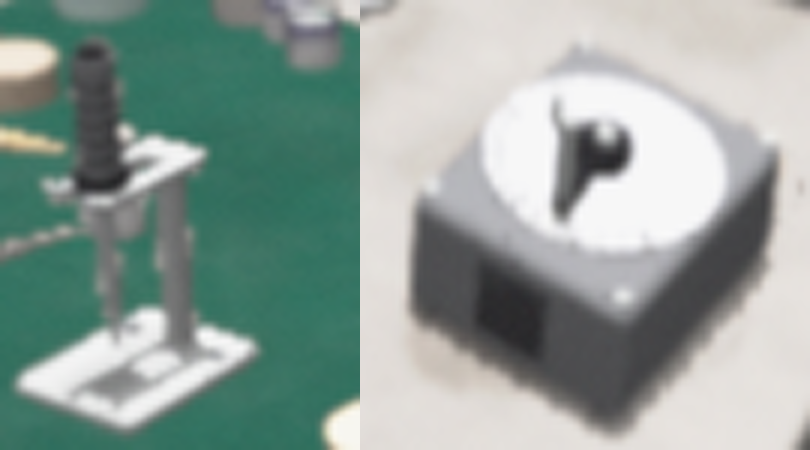

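View pics/z4.png

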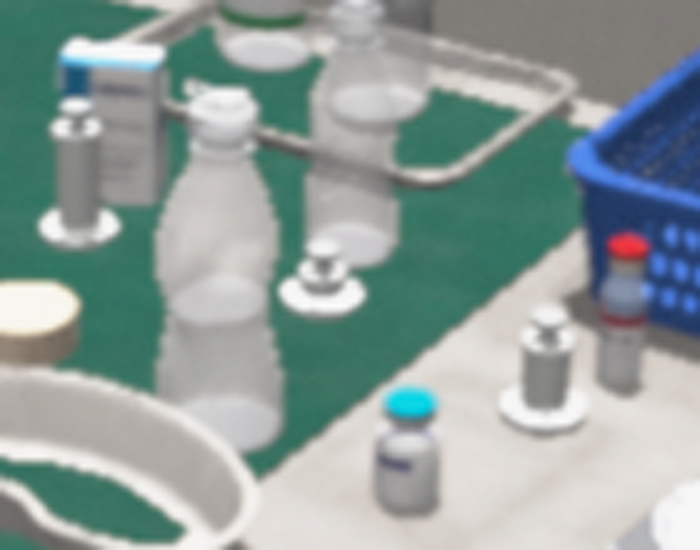

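Request:
drive_tool:
  deltas:
    - [[0, 0, 0, 3, 3], [0, 2, -1, 3, 4], [0, 3, -2, 2, 4], [0, 3, -2, 0, 4], [0, 3, -2, 0, 4], [0, 3, -2, 0, 1.3], [0, 3, -2, 0, 0], [0, 2, -1, 0, 0], [0, 0, 0, 0, 0], [0, 0, 0, 0, 0]]

```text
clock: 1.15
eef_pos: [0.381, 0.3956, 0.3278]
orientation: [-0.002, -3.14, 0.0]
wrist_force: [-0.7, -0.8, -0.5]
opening: 0.0857
```

```bash
python3 -c "
from h import *
c=snap('wrist','w1');print(c['state']['eef_pos'],c['state']['orientation'],c['state']['joints'])"
```

```text
[0.38101858 0.39561041 0.32780535] [-2.03941027e-03 -3.14017928e+00  3.95219616e-04] [ 7.00547874e-01  8.49444165e-02  1.21710383e+00  7.46068511e-04
  1.84078612e+00 -8.68750994e-01]
```

View pics/w1.png

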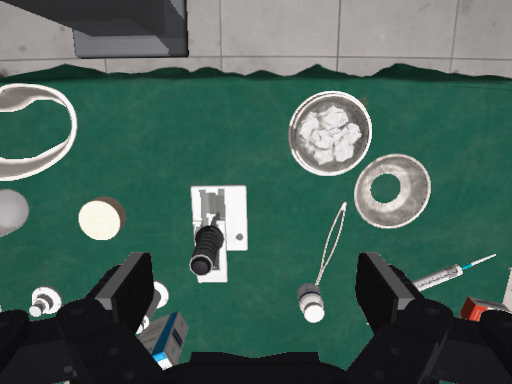

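Request:
drive_tool:
  deltas:
    - [[0, 2, -4, 0, 0], [0, 2, -4, 0, 0], [0, 0, -3, 0, 0], [0, 0, 0, 0, 0], [0, 0, 0, 0, 0]]

```text
clock: 1.7
eef_pos: [0.4204, 0.2864, 0.3288]
orientation: [-0.0, 3.141, 0.002]
wrist_force: [-0.5, 0.2, -0.2]
opening: 0.0855
```

```bash
python3 -c "
from h import *
c=snap('wrist','w2');print(c['state']['eef_pos'],c['state']['orientation'])
a=load('w1')['image'][175:295,170:270,::-1];b=c['image'][:, :,::-1]
cv2.imwrite('pics/z5.png',cv2.resize(a,None,fx=5,fy=5,interpolation=cv2.INTER_CUBIC))"
```

```text
[0.42036956 0.28636522 0.32875625] [-3.57786005e-04  3.14114103e+00  2.00576578e-03]
```

View pics/z5.png

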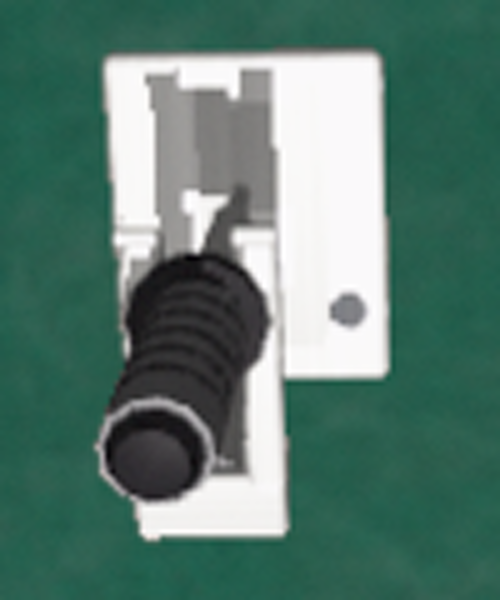

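View pics/w2.png

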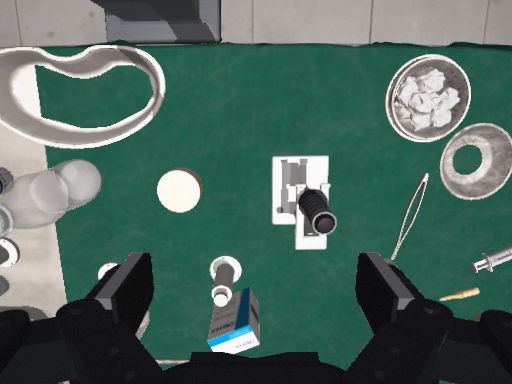

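w1 and w2 show the fork opening towards world -x, with its crossbar and column on the +x side. The handle top is at about (201,265) in w1 and (324,223) in w2. I'll zoom into w2 for triangulation.

```bash
python3 -c "
from h import *
c=load('w2')
f=lambda x,y,w,h,k:cv2.resize(c['image'][y:y+h,x:x+w,::-1],None,fx=k,fy=k,interpolation=cv2.INTER_CUBIC)
cv2.imwrite('pics/z6.png',np.hstack([f(262,148,80,110,5),f(195,248,75,110,5)]))"
```

```text
(no output)
```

View pics/z6.png

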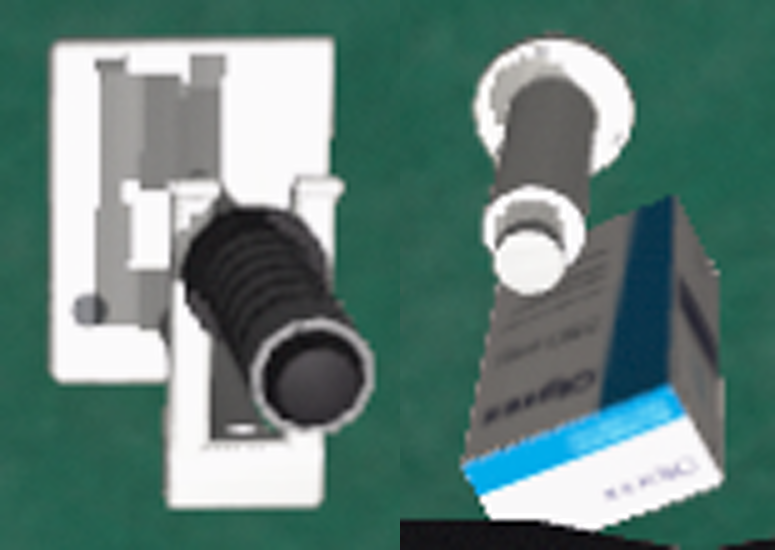

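```bash
python3 -c "
from h import *
np.set_printoptions(precision=4,suppress=True)
a=load('w1');b=load('w2');t=load('top0');s=load('scene0')
A=lambda x,y:(a,(170+(x-2)/5,175+(y-2)/5)); B=lambda x,y:(b,(262+(x-2)/5,148+(y-2)/5)); C=lambda x,y:(b,(195+(x-402)/5,248+(y-2)/5))
T=lambda x,y:(t,(135+(x-388)/7,185+(y-3)/7)); S=lambda x,y:(s,(130+(x-2)/6,155+(y-2)/6))
print('handle top',tri([A(157,450),B(312,374)]),tri([A(157,450),B(312,374),S(95,50)]))
print('xbar L',tri([A(143,535),B(167,505)]),'R',tri([A(288,533),B(323,507)]))
print('tine L',tri([A(113,235),B(170,182)]),'R',tri([A(272,230),B(342,180)]))
s4=lambda x,y:(s,(190+(x-2)/5,165+(y-2)/5)); z2=lambda x,y:(t,(180+(x-2)/5,130+(y-2)/5))
print('high',tri([C(530,262),s4(74,106)]),tri([C(530,262),s4(74,106),z2(68,193)]))
print('low',tri([s4(323,247),z2(354,200)]),onz(*z2(354,200),.035))
print('mid',tri([s4(550,315),z2(625,250)]))
for n,u,z in [('tape',z2(172,420),.025),('vialS',z2(601,436),.056),('vialT',z2(665,150),.082),('tallB',z2(412,432),.198),('inf',z2(315,40),.168)]: print(n,onz(*u,z))
"
```

```text
handle top (array([0.4537, 0.3476, 0.1723]), [7.233941864087785e-05, 7.23394186410392e-05]) (array([0.4536, 0.3468, 0.1752]), [0.001696846987724411, 0.0010334811490637422, 0.0025956007982020925])
xbar L (array([0.5087, 0.3318, 0.1051]), [0.0001266067364964692, 0.0001266067364964859]) R (array([0.5069, 0.3653, 0.1088]), [0.0005971484029662772, 0.0005971484029664866])
tine L (array([0.4346, 0.3296, 0.1096]), [0.0004124939616839535, 0.00041249396168389245]) R (array([0.4327, 0.364 , 0.1138]), [0.0001747218704181966, 0.0001747218704183267])
high (array([0.5866, 0.2454, 0.0842]), [6.86329891745316e-05, 6.863298917454211e-05]) (array([0.5883, 0.2448, 0.0831]), [0.0010226079083628164, 0.001624661176158998, 0.002321781268838502])
low (array([0.5942, 0.0792, 0.0373]), [0.0017596415276008059, 0.0017596415276007855]) [0.5935 0.0807 0.035 ]
mid (array([ 0.5624, -0.079 ,  0.0579]), [0.002479210499439832, 0.0024792104994397967])
tape [0.4631 0.188  0.025 ]
vialS [ 0.4536 -0.0619  0.056 ]
vialT [ 0.6156 -0.0971  0.082 ]
tallB [0.4519 0.0502 0.198 ]
inf [0.6578 0.1004 0.168 ]
```

The handle top is at (0.4537, 0.347), and the seat taken from the tines agrees. Next I go over the posts towards the tester, taking views on the way.

Request:
drive_tool:
  deltas:
    - [[0, 2, -4, 0, 0], [0, 2, -4.5, 0, 0], [0, 2, -4.5, 0, 0], [0, 1, -4, 0, 0], [0, 0, -2, 0, 0], [0, 0, 0, 0, 0], [0, 0, 0, 0, 0]]

```text
clock: 2.45
eef_pos: [0.4911, 0.097, 0.3283]
orientation: [0.001, -3.141, -0.002]
wrist_force: [-0.1, 1.0, 0.0]
opening: 0.0855
```

```bash
python3 -c "
from h import *
c=snap('wrist','w3');print(c['state']['eef_pos'],c['state']['orientation'])"
```

```text
[0.49109875 0.09702183 0.32826554] [ 1.39916689e-03 -3.14139591e+00 -1.69391339e-03]
```

Request:
drive_tool:
  deltas:
    - [[0, -1, -4, 0, 0], [0, -1, -4.5, 0, 0], [0, -1, -4.5, 0, 0], [0, -1, -4, 0, 0], [0, 0, 0, 0, 0], [0, 0, 0, 0, 0]]

```text
clock: 3.1
eef_pos: [0.4513, -0.0733, 0.3284]
orientation: [-0.0, 3.141, 0.002]
wrist_force: [0.3, -0.1, -0.2]
opening: 0.0855
```

```bash
python3 -c "
from h import *
c=snap('wrist','w4');print(c['state']['eef_pos'],c['state']['orientation'])"
```

```text
[ 0.45130335 -0.07333978  0.32843971] [-7.39610836e-05  3.14110322e+00  1.72158785e-03]
```

View pics/w3.png

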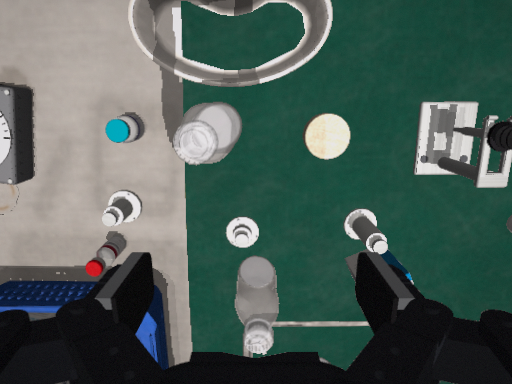

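View pics/w4.png

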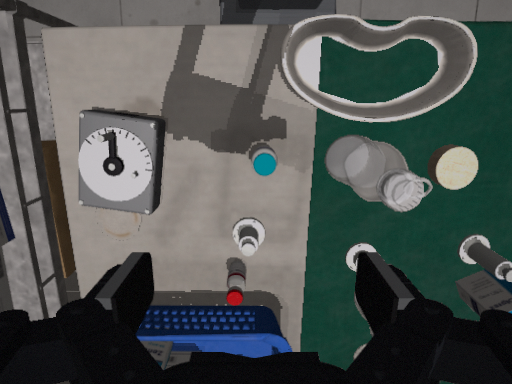

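```bash
python3 -c "
from h import *
f=lambda n,x,y,w,h,k:cv2.resize(load(n)['image'][y:y+h,x:x+w,::-1],None,fx=k,fy=k,interpolation=cv2.INTER_CUBIC)
top=np.hstack([f('w3',222,212,40,40,6),f('w3',95,185,50,40,6),f('w3',340,215,50,40,6)][:3])
bot=np.hstack([f('w4',340,240,40,40,6),f('w4',225,212,50,40,6),f('w4',462,235,50,40,6)])
cv2.imwrite('pics/z7.png',np.vstack([top,bot]))
cv2.imwrite('pics/z8.png',f('w4',70,100,100,120,5))"
```

```text
(no output)
```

View pics/z7.png

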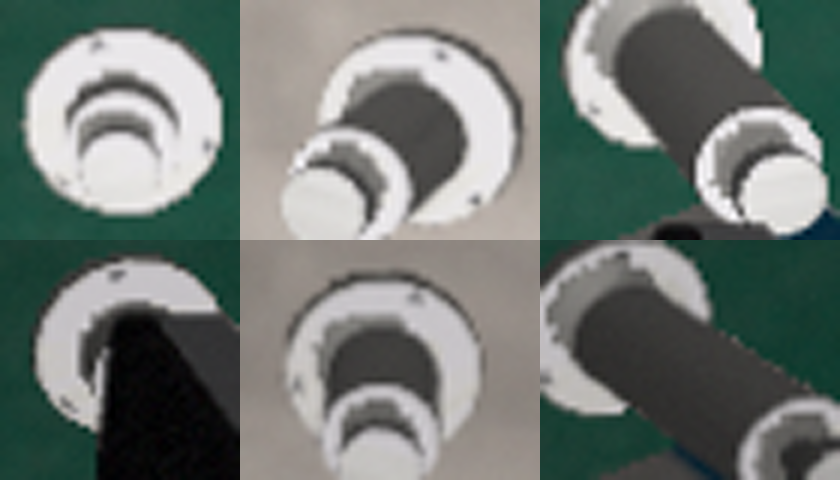

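View pics/z8.png

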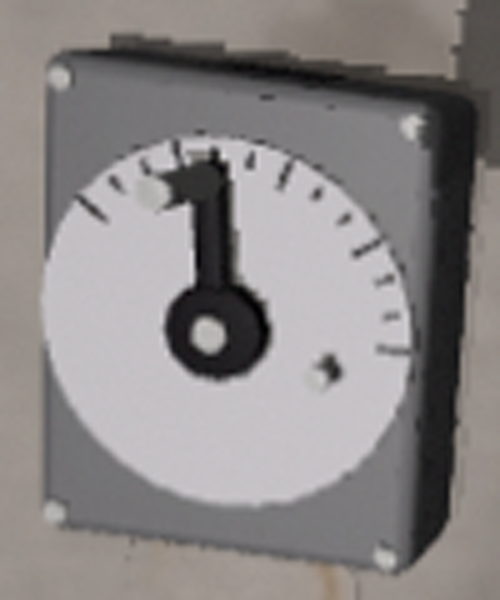

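```bash
python3 -c "
from h import *
np.set_printoptions(precision=4,suppress=True)
a=load('w3');b=load('w4');w2=load('w2');t=load('top0');s=load('scene0')
g=lambda c,x,y,ox,oy:(c,(ox+(x-2.5)/6,oy+(y-2.5)/6))
low=g(a,119,163,222,212); m3=g(a,322-240,204,95,185); m4=g(b,387-240,465-240,225,212); h3=g(a,783-540,195,340,215)
C=(w2,(195+(530-402)/5,248+(262-2)/5))
s4=lambda x,y:(s,(190+(x-2)/5,165+(y-2)/5)); z2=lambda x,y:(t,(180+(x-2)/5,130+(y-2)/5))
print('low',tri([low,s4(323,247)]),tri([low,z2(354,200)]),onz(*low,.035))
print('mid',tri([m3,m4]),onz(*m3,.06),onz(*m4,.06))
print('high',tri([h3,C]),onz(*h3,.085),onz(*C,.085))
q=lambda x,y:(b,(70+(x-2)/5,100+(y-2)/5)); z1=lambda x,y:(t,(335+(x-3)/7,185+(y-3)/7))
hub=onz(*q(209,337),.0545); peg=onz(*q(152,190),.0815); pegb=onz(*q(210,172),.0535)
print('hub',hub,tri([q(209,337),z1(194,218)]),'peg',peg,'base',pegb,np.linalg.norm((peg-hub)[:2]),np.linalg.norm((pegb-hub)[:2]))
print('peg tri',tri([q(152,190),(s,(300+(557-360)/6,250+100*60/450/1.0))]))
sc=[onz(*q(*u),.045) for u in [(60,77),(412,126),(385,558),(56,512)]]; print(np.array(sc),np.mean(sc,0))
y=(sc[1]-sc[0]+sc[2]-sc[3]);print('yaw',np.degrees(np.arctan2(-y[0],y[1])))
x=(sc[2]-sc[1]+sc[3]-sc[0]);print('yaw',np.degrees(np.arctan2(x[1],x[0])))
print('zero mark',onz(*q(392,350),.0455),'pin',onz(*q(318,377),.0575))
d=(pegb-hub);print('arm ang world',np.degrees(np.arctan2(d[1],d[0])))
"
```

```text
low (array([0.5968, 0.0799, 0.0357]), [0.001098649786299397, 0.001098649786299344]) (array([0.592 , 0.0808, 0.045 ]), [0.00027817381041675784, 0.0002781738104168164]) [0.5962 0.0807 0.035 ]
mid (array([ 0.5586, -0.0793,  0.0633]), [7.374717488119157e-05, 7.374717488128355e-05]) [ 0.5597 -0.0807  0.06  ] [ 0.5602 -0.0794  0.06  ]
high (array([0.587 , 0.2454, 0.0836]), [5.6444343136377016e-05, 5.644434313628667e-05]) [0.5864 0.2449 0.085 ] [0.586  0.2456 0.085 ]
hub [ 0.4572 -0.2424  0.0545] (array([ 0.4571, -0.2431,  0.0536]), [0.00045220353794416586, 0.00045220353794416424]) peg [ 0.4198 -0.2399  0.0815] base [ 0.4186 -0.2383  0.0535] 0.037482446640461506 0.03885801645833211
peg tri (array([ 0.4192, -0.2379,  0.0851]), [0.0004243376975294598, 0.0004243376975294773])
[[ 0.397  -0.2752  0.045 ]
 [ 0.409  -0.1927  0.045 ]
 [ 0.5154 -0.208   0.045 ]
 [ 0.5033 -0.2905  0.045 ]] [ 0.4562 -0.2416  0.045 ]
yaw -8.320263708069085
yaw -8.188573317309665
zero mark [ 0.4623 -0.2016  0.0455] pin [ 0.4664 -0.216   0.0575]
arm ang world 173.9832219651029
```

Pivot (0.457, -0.242), peg (0.420, -0.239), arm about 92° from zero (tester yaw -8.2°). I'll go above the peg with the jaws part closed, ready to straddle it.

Request:
drive_tool:
  deltas:
    - [[0.68, -1, -4, 0, -3], [0.68, -1, -4.5, -2, -3], [0.68, -1.1, -4.5, -4, 0], [0.68, 0, -3.6, -4, 0], [0.68, 0, 0, -4, 0], [0.68, 0, 0, -4, 0], [0.68, 0, 0, -2, 0], [0.68, 0, 0, 0, 0], [0.68, 0, 0, 0, 0]]

```text
clock: 4.05
eef_pos: [0.4233, -0.228, 0.1391]
orientation: [0.161, 3.137, 0.0]
wrist_force: [0.4, 0.4, -0.0]
opening: 0.0272
```

```bash
python3 -c "
from h import *
c=snap('wrist','w5');print(c['state']['eef_pos'],c['state']['orientation'],c['state']['opening']);snap('scene','s5')
print(proj(c,[c['state']['eef_pos'],[.42,-.239,.0815]]))"
```

```text
[ 0.42327405 -0.22802035  0.13914533] [1.60766162e-01 3.13698344e+00 2.94447186e-04] 0.027184909394527234
[[253.90063557 276.72620898]
 [234.03107567 223.17409189]]
```

View pics/w5.png

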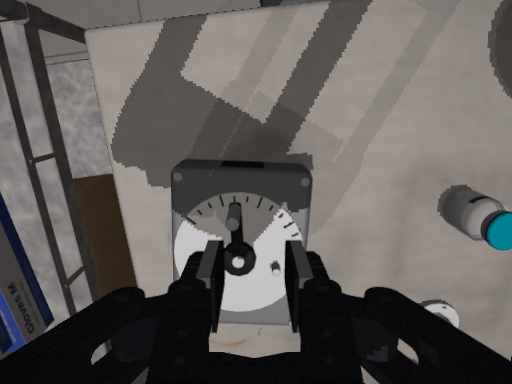

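View pics/s5.png

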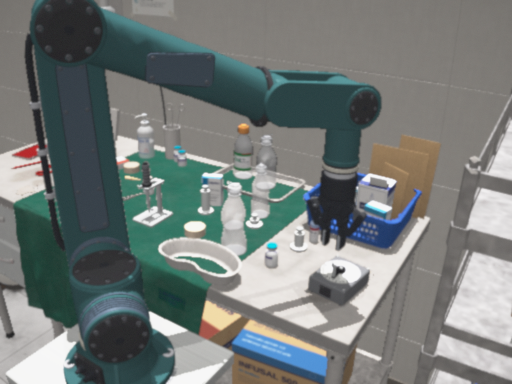

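The peg shows at (232,225) against a predicted (234,223), so the calibration agrees. I'll centre over it and lower.

Request:
drive_tool:
  deltas:
    - [[0.68, -0.3, -1.1, 0, 0], [0.68, 0, 0, 0, 0], [0.68, 0, 0, -2, 0], [0.68, 0, 0, -2, 0], [0.68, 0, 0, -2, 0], [0.68, 0, 0, 0, 0], [0.68, 0, 0, 0, 0]]

```text
clock: 4.85
eef_pos: [0.4192, -0.2406, 0.0792]
orientation: [0.166, 3.137, -0.0]
wrist_force: [-0.5, 0.6, 0.4]
opening: 0.0272
```

```bash
python3 -c "
from h import *
c=snap('wrist','w6');print(c['state']['eef_pos'],c['state']['opening'])
P=np.array([.4567,-.2422])
for k in range(0,101,8):
    a=np.radians(174-k);q=P+.036*np.array([np.cos(a),np.sin(a)]);print(k,q.round(4), (0 if k==0 else ((q-l)*100).round(2)));l=q"
```

```text
[ 0.41923604 -0.2406235   0.07917785] 0.027245387873814232
0 [ 0.4209 -0.2384] 0
8 [ 0.4218 -0.2335] [0.09 0.49]
16 [ 0.4233 -0.2287] [0.16 0.48]
24 [ 0.4255 -0.2242] [0.22 0.45]
32 [ 0.4283 -0.22  ] [0.28 0.42]
40 [ 0.4317 -0.2163] [0.34 0.37]
48 [ 0.4355 -0.2131] [0.38 0.32]
56 [ 0.4398 -0.2104] [0.43 0.27]
64 [ 0.4444 -0.2084] [0.46 0.2 ]
72 [ 0.4492 -0.207 ] [0.48 0.14]
80 [ 0.4542 -0.2063] [0.5  0.07]
88 [ 0.4592 -0.2063] [0.5 0. ]
96 [ 0.4642 -0.207 ] [ 0.5  -0.07]
```

View pics/w6.png

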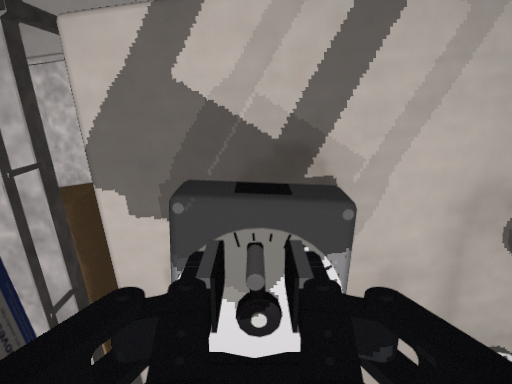

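The peg stands between the jaws. I'll sweep it clockwise along the arc.

Request:
drive_tool:
  deltas:
    - [[0.68, 0.1, 0.5, 0, -8], [0.68, 0.2, 0.5, 0, -8], [0.68, 0.2, 0.45, 0, -8], [0.68, 0.3, 0.4, 0, -8], [0.68, 0.35, 0.35, 0, -8], [0.68, 0.4, 0.3, 0, -8], [0.68, 0.4, 0.3, 0, -8], [0.68, 0.5, 0.2, 0, -8], [0.68, 0.5, 0.15, 0, -8], [0.68, 0.5, 0.05, 0, -8], [0.68, 0, 0, 0, 0], [0.68, 0, 0, 0, 0]]

```text
clock: 6.1
eef_pos: [0.4544, -0.2088, 0.0799]
orientation: [2.138, 2.298, 0.001]
wrist_force: [0.2, -0.3, -0.0]
opening: 0.0276
```

```bash
python3 -c "
from h import *
c=snap('wrist','w7');print(c['state']['eef_pos'],c['state']['orientation'],c['state']['wrist_force'])"
```

```text
[ 0.45444449 -0.20880906  0.0799231 ] [2.13780798e+00 2.29811129e+00 8.62927398e-04] [ 0.20783872 -0.29760071 -0.03903591]
```

View pics/w7.png

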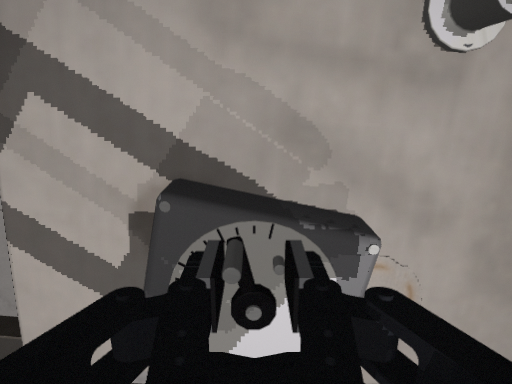

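Request:
drive_tool:
  deltas:
    - [[0.68, 0.5, 0.1, 0, -6], [0.68, 0.4, 0, 0, -5], [0.68, 0.3, -0.05, 0, 0], [0.68, 0.2, 0, 0, 0], [0.68, 0, 0, 0, 0], [0.68, 0, 0, 0, 0]]

```text
clock: 6.75
eef_pos: [0.4679, -0.2079, 0.0787]
orientation: [2.352, 2.082, 0.0]
wrist_force: [-0.3, -0.3, -0.4]
opening: 0.0272
```

```bash
python3 -c "
from h import *
c=snap('wrist','w8');print(c['state']['eef_pos'],c['state']['orientation'],c['state']['wrist_force'])"
```

```text
[ 0.46785715 -0.2079251   0.07869709] [2.35164365e+00 2.08181816e+00 3.64583392e-04] [-0.33515108 -0.26233355 -0.44213166]
```

View pics/w8.png

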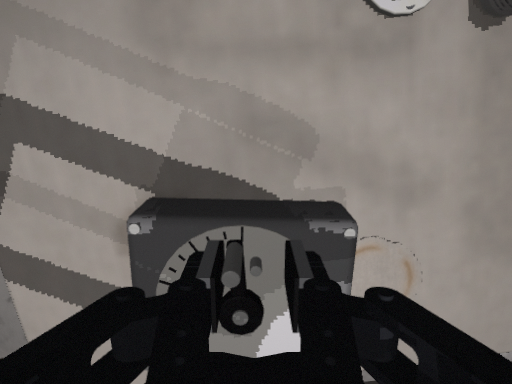

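Request:
drive_tool:
  deltas:
    - [[0.68, 0.2, 0, 0, 0], [0.68, 0.15, 0, 0, 0], [0.68, 0, 0, 0, 0], [0.68, 0, 0, 0, 0]]

```text
clock: 7.2
eef_pos: [0.4713, -0.2078, 0.0786]
orientation: [2.353, 2.081, 0.0]
wrist_force: [-0.4, -0.1, 0.2]
opening: 0.0269
```

Request:
drive_tool:
  deltas:
    - [[0.68, 0.15, 0, 0, 0], [0.68, 0.1, 0, 0, 0], [0.68, 0, 0, 0, 0], [0.68, 0, 0, 0, 0]]

```text
clock: 7.6
eef_pos: [0.4718, -0.2078, 0.0784]
orientation: [-2.351, -2.079, 0.005]
wrist_force: [-6.9, -0.6, 2.8]
opening: 0.0272
```

```bash
python3 -c "
from h import *
c=snap('wrist','w9');print(c['state']['eef_pos'],c['state']['orientation'],c['state']['wrist_force'])
cv2.imwrite('pics/z9.png',cv2.resize(c['image'][210:360,170:320,::-1],None,fx=4,fy=4,interpolation=cv2.INTER_CUBIC))"
```

```text
[ 0.47178064 -0.20775646  0.07837063] [-2.3509138  -2.0788997   0.00541767] [-6.92087071 -0.64281735  2.84434956]
```

View pics/z9.png

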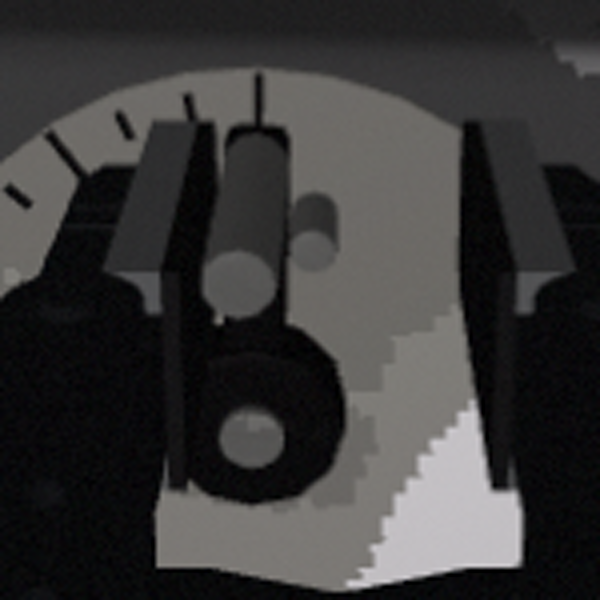

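The arm lies against the pin and on the zero mark, with about 7 N of contact force. I back off, rise and head for the probe.

Request:
drive_tool:
  deltas:
    - [[0.68, -0.4, 0, 0, 0], [0.68, -0.4, 0, 0, 0], [0.68, 0, 0, 2, 0], [0.68, 0, 0, 4, 0], [0.68, 0, 0, 4, 8], [0, 0, 0, 4, 8], [0, 0, 2, 4, 8], [0, 0, 2, 4, 8], [0, 0, 3, 3, 8], [0, 0, 0, 0, 0], [0, 0, 0, 0, 0]]

```text
clock: 8.75
eef_pos: [0.466, -0.1374, 0.3295]
orientation: [1.498, 2.758, 0.001]
wrist_force: [0.0, -0.1, -0.9]
opening: 0.0854
```

```bash
python3 -c "
from h import *
c=snap('wrist','w10');snap('top','t10');print(c['state']['eef_pos'],c['state']['orientation'],c['state']['wrist_force'])"
```

```text
[ 0.4660479  -0.1374065   0.32950847] [1.49767821e+00 2.75800889e+00 5.59816745e-04] [ 0.04712802 -0.12675498 -0.86711977]
```

View pics/w10.png

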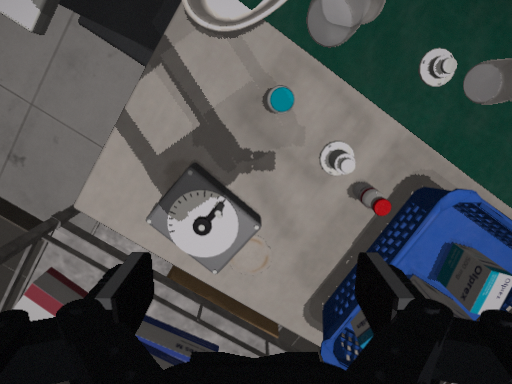

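Request:
drive_tool:
  deltas:
    - [[0, 0, 3, 0, 8], [0, 0, 4, 0, 8], [0, 0, 4, 0, 8], [0, 0, 4, 0, 8], [0, -1, 4, 0, 8], [0, 0, 4, 0, 8], [0, 0, 4, 0, 8], [0, 0, 4, 0, 1], [0, 0, 4, 0, 0], [0, 0, 4, 0, 0], [0, 0, 4, 0, 0], [0, 0, 3, 0, 0]]

```text
clock: 10.05
eef_pos: [0.4555, 0.3237, 0.3256]
orientation: [-0.002, -3.137, 0.003]
wrist_force: [0.7, 0.8, -0.2]
opening: 0.0853
```

Request:
drive_tool:
  deltas:
    - [[0, 0, 2, 0, 0], [0, 0, 0, 0, 0], [0, 0, 0, 0, 0]]

```text
clock: 10.35
eef_pos: [0.4558, 0.3415, 0.3264]
orientation: [-0.002, -3.139, 0.004]
wrist_force: [1.3, 0.4, -0.0]
opening: 0.0856
```

Request:
drive_tool:
  deltas:
    - [[0, -0.2, 0.6, -2, 0], [0, 0, 0, -4, 0], [0, 0, 0, -3, 0], [0, 0, 0, -1, 0], [0, 0, 0, 0, 0], [0, 0, 0, 0, 0]]

```text
clock: 10.95
eef_pos: [0.4545, 0.3479, 0.2303]
orientation: [0.003, 3.139, 0.002]
wrist_force: [0.6, 0.3, 0.9]
opening: 0.0852
```

```bash
python3 -c "
from h import *
c=snap('wrist','w11');print(c['state']['eef_pos'],c['state']['orientation'])
print(proj(c,[[.4537,.3475,.18],[.4537,.3475,.116]]))"
```

```text
[0.45447704 0.34789608 0.23026353] [2.63784643e-03 3.13947693e+00 1.93486251e-03]
[[253.16810982 229.97091289]
 [253.29683585 197.87408899]]
```

View pics/w11.png

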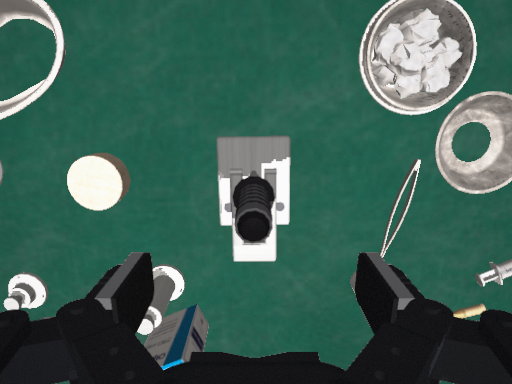

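Handle top at (254,228) agrees with the prediction. I go down and grip.

Request:
drive_tool:
  deltas:
    - [[0, 0, 0, -3, 0], [0, 0, 0, -3, 0], [0, 0, 0, -2, 0], [0, 0, 0, 0, 0], [0.5, 0, 0, 0, 0], [0.7, 0, 0, 0, 0], [1, 0, 0, 0, 0], [1, 0, 0, 0, 0], [1, 0, 0, 0, 0], [1, 0, 0, 0, 0], [1, 0, 0, 0, 0]]

```text
clock: 12.1
eef_pos: [0.4541, 0.3485, 0.1499]
orientation: [0.001, 3.14, 0.002]
wrist_force: [-0.9, -0.8, 5.0]
opening: 0.0207
```

Request:
drive_tool:
  deltas:
    - [[1, 0, 0, 1, 0], [1, 0, 0, 2, 0], [1, 0, 0, 3, 0], [1, 0, 0, 4, 0], [1, 0, 0, 4, 0], [1, 0, 0, 4, 0], [1, 0, 0, 2, 0], [1, 0, 0, 0, 0], [1, 0, 0, 0, 0]]

```text
clock: 13.0
eef_pos: [0.4535, 0.3482, 0.3476]
orientation: [-0.001, -3.14, 0.001]
wrist_force: [-0.5, 0.3, -1.6]
opening: 0.0208
```

```bash
python3 -c "
from h import *
c=snap('wrist','w12');print(c['state']['eef_pos'],c['state']['orientation'],c['state']['opening']);e=np.array(c['state']['eef_pos'])
d=snap('scene','s12')
print(proj(c,[e+[0,0,-.125],e+[0,0,-.04]]),proj(d,[e+[0,0,-.125],e+[0,0,-.04]]))
cv2.imwrite('pics/z12.png',cv2.resize(d['image'][80:240,90:230,::-1],None,fx=4,fy=4,interpolation=cv2.INTER_CUBIC))"
```

```text
[0.45349577 0.34824087 0.34757487] [-6.90679506e-04 -3.14042805e+00  8.58716424e-04] 0.020842519638645418
[[254.13384977 195.49336534]
 [254.04572398 238.80803088]] [[142.9681025  147.11212644]
 [140.69350282 116.79162355]]
```

View pics/w12.png

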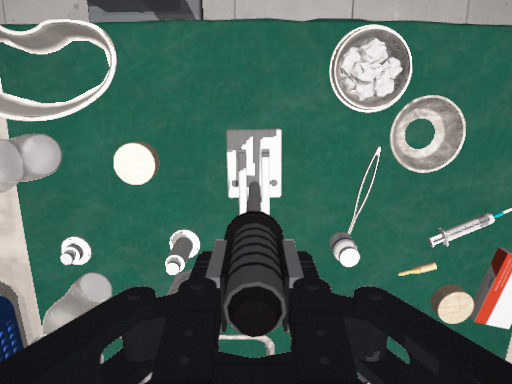

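View pics/z12.png

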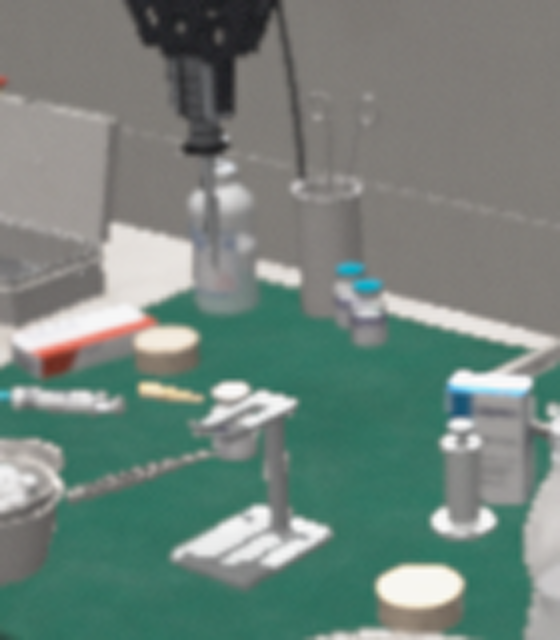

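```bash
python3 -c "
from h import *
c=load('w12')
cv2.imwrite('pics/z13.png',cv2.resize(c['image'][120:340,210:300,::-1],None,fx=4,fy=2.7,interpolation=cv2.INTER_CUBIC))
f=lambda x,y,w,h:cv2.resize(c['image'][y:y+h,x:x+w,::-1],None,fx=8,fy=8,interpolation=cv2.INTER_CUBIC)
cv2.imwrite('pics/z14.png',f(220,150,70,70))"
```

```text
(no output)
```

View pics/z14.png

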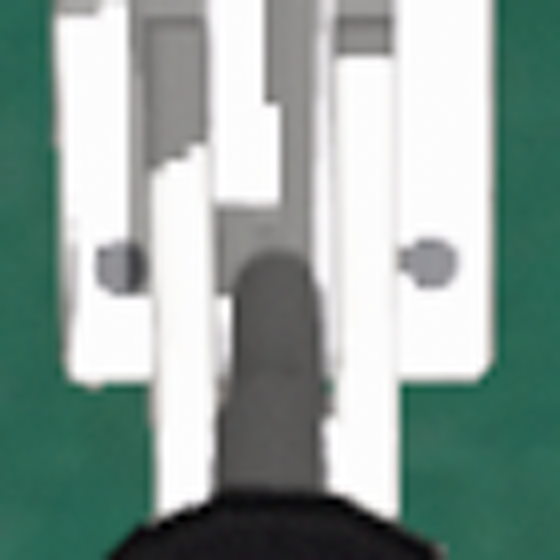

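Request:
drive_tool:
  deltas:
    - [[1, 1, -2, 0, 0], [1, 2, -4, 0, 0], [1, 2, -4, 0, 0], [1, 2, -4, 0, 0], [1, 2, -4, 0, 0], [1, 2, -4, 0, 0], [1, 2, -3, 0, 0], [1, 1.2, -1.8, 0, 0], [1, 0, 0, 0, 0], [1, 0, 0, 0, 0]]

```text
clock: 14.1
eef_pos: [0.5953, 0.08, 0.3462]
orientation: [-0.002, -3.137, -0.001]
wrist_force: [0.4, 0.1, -0.6]
opening: 0.0206
```

```bash
python3 -c "
from h import *
c=snap('wrist','w15');print(c['state']['eef_pos'],c['state']['orientation'],c['state']['opening']);e=np.array(c['state']['eef_pos'])
d=snap('scene','s15')
print(proj(c,[e+[0,0,-.125],e+[0,0,-.04],e+[0,0,.03],[.5962,.0803,.035]]),proj(d,[e+[0,0,-.125],e+[0,0,-.04]]))
cv2.imwrite('pics/z15.png',np.hstack([cv2.resize(d['image'][90:190,200:275,::-1],None,fx=5,fy=5,interpolation=cv2.INTER_CUBIC),cv2.resize(c['image'][150:350,210:300,::-1],None,fx=4,fy=2.5,interpolation=cv2.INTER_CUBIC)]))"
```

```text
[0.59526797 0.08004975 0.346152  ] [-2.03944129e-03 -3.13696714e+00 -7.98746093e-04] 0.02057966664612819
[[253.95943446 196.04342437]
 [253.96393936 239.05343718]
 [253.97352973 321.82649253]
 [254.15290554 158.64122256]] [[254.71750751 152.34753511]
 [255.33037484 121.49181133]]
```

View pics/z15.png

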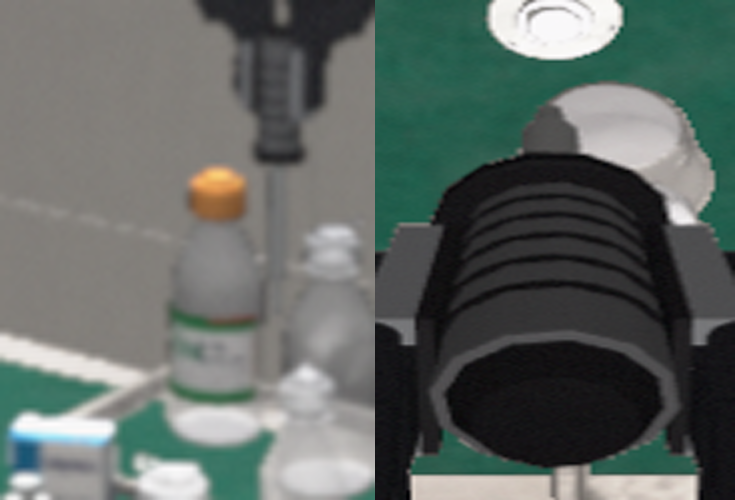

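View pics/w15.png

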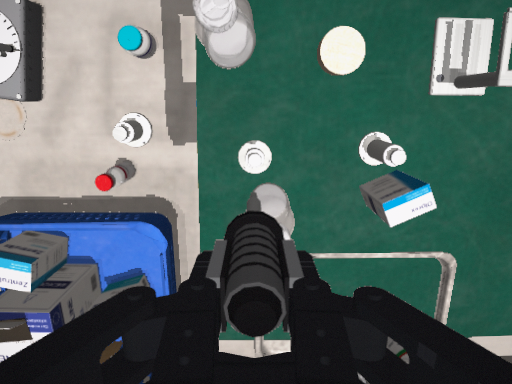

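In w15 the tip end shows at about (253,195), as predicted; the earlier mismatch was the shadow. The bottle is clear by more than 20 mm. I go down to just above the low cap.

Request:
drive_tool:
  deltas:
    - [[1, -0.1, 0, -3, 0], [1, 0, 0, -4, 0], [1, 0, 0, -4, 0], [1, 0, 0, -3, 0], [1, 0, 0, -2, 0], [1, 0, 0, -1.1, 0], [1, 0, 0, 0, 0], [1, 0, 0, 0, 0]]

```text
clock: 15.0
eef_pos: [0.595, 0.0809, 0.1789]
orientation: [-0.001, 3.14, 0.0]
wrist_force: [0.3, -0.0, 0.2]
opening: 0.0206
```

```bash
python3 -c "
from h import *
c=snap('wrist','w16');print(c['state']['eef_pos'],c['state']['orientation'],c['state']['opening']);e=np.array(c['state']['eef_pos'])
d=snap('scene','s16');t=snap('top','t16')
for k in (c,d,t): print(proj(k,[e+[0,0,-.125],e+[0,0,-.04],[.5962,.0803,.035]]).round(1).tolist())
f=lambda c,x,y,w,h,k:cv2.resize(c['image'][y:y+h,x:x+w,::-1],None,fx=k,fy=k,interpolation=cv2.INTER_CUBIC)
cv2.imwrite('pics/z16.png',np.hstack([f(d,215,160,70,80,6),f(c,220,150,60,80,6)]))"
```

```text
[0.59502357 0.08087064 0.17894919] [-6.14583874e-04  3.13957477e+00  3.63343248e-04] 0.02063380282363578
[[254.0, 195.0], [254.0, 238.6], [253.3, 190.2]]
[[253.3, 208.5], [253.9, 180.7], [253.6, 214.4]]
[[250.3, 168.1], [250.0, 163.1], [250.5, 168.7]]
```

View pics/z16.png

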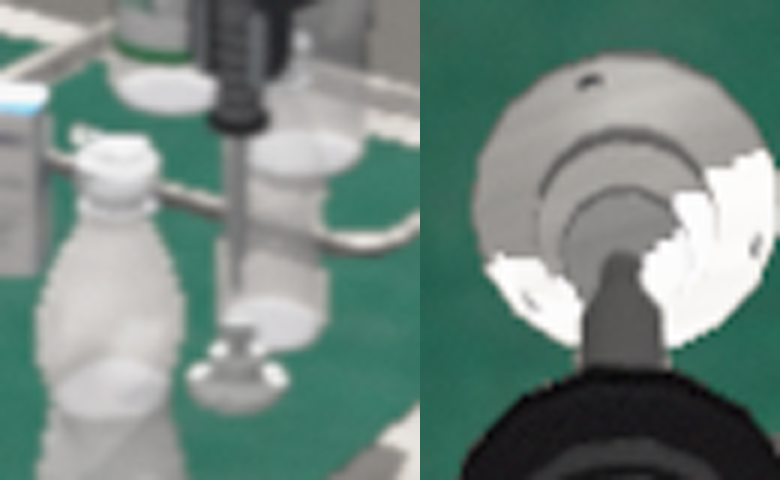

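```bash
python3 -c "
from h import *
c=load('w16');print(onz(c,(253.8,183.7),.007),onz(c,(253.9,191.1),.035), onz(c,(254.2,194.7),.054))"
```

```text
[0.5975424  0.08068024 0.007     ] [0.59697485 0.08078114 0.035     ] [0.59478458 0.08101708 0.054     ]
```

Request:
drive_tool:
  deltas:
    - [[1, 0.2, 0, -1, 0], [1, 0, 0, -0.5, 0], [1, 0, 0, -0.5, 0], [1, 0, 0, -0.4, 0], [1, 0, 0, 0, 0], [1, 0, 0, 0, 0]]

```text
clock: 15.75
eef_pos: [0.5968, 0.0802, 0.1543]
orientation: [0.001, 3.141, 0.0]
wrist_force: [-1.4, -1.0, 3.4]
opening: 0.0205
```

Request:
drive_tool:
  deltas:
    - [[1, 0, 0, -0.15, 0], [1, 0, 0, 0, 0], [1, 0, 0, 0, 0], [1, 0, 0, 0, 0]]

```text
clock: 16.15
eef_pos: [0.5968, 0.0803, 0.1524]
orientation: [0.001, 3.141, 0.0]
wrist_force: [-0.7, -0.6, 4.0]
opening: 0.0207
```

```bash
python3 -c "
from h import *
c=snap('wrist','w17');d=snap('scene','s17');print(c['state']['eef_pos'],c['state']['wrist_force'])
f=lambda c,x,y,w,h,k:cv2.resize(c['image'][y:y+h,x:x+w,::-1],None,fx=k,fy=k,interpolation=cv2.INTER_CUBIC)
cv2.imwrite('pics/z17.png',np.hstack([f(d,215,160,70,80,6),f(c,220,150,60,80,6)]))"
```

```text
[0.59675452 0.0802565  0.15239661] [-0.65923647 -0.59301411  4.04354267]
```

View pics/z17.png

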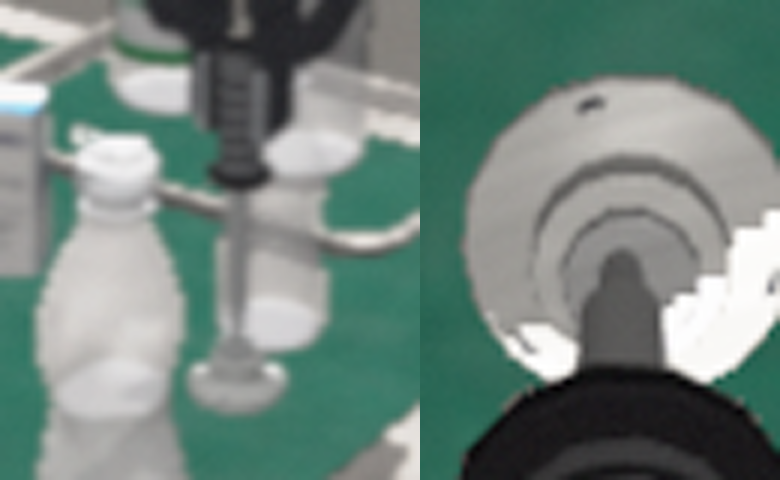

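Request:
drive_tool:
  deltas:
    - [[1, 0, 0, -0.1, 0], [1, 0, 0, 0, 0], [1, 0, 0, 0, 0], [1, 0, 0, 0, 0], [1, 0, 0, 1, 0], [1, 0, 0, 3, 0], [1, 0, 0, 4, 0], [1, 0, 0, 2, 0], [1, -0.7, -3, 0, 0], [1, -1, -4, 0, 0], [1, -1, -4, 0, 0], [1, -0.7, -3, 0, 0]]

```text
clock: 17.45
eef_pos: [0.5617, -0.0615, 0.2503]
orientation: [-0.002, -3.14, -0.0]
wrist_force: [-0.3, 0.4, -0.8]
opening: 0.0208
```

Request:
drive_tool:
  deltas:
    - [[1, -0.3, -2, 0, 0], [1, 0, 0, -2, 0], [1, 0, 0, -1.5, 0], [1, 0, 0, -0.5, 0], [1, 0, 0, 0, 0], [1, 0, 0, 0, 0]]

```text
clock: 18.05
eef_pos: [0.5599, -0.0792, 0.2113]
orientation: [-0.001, 3.141, 0.0]
wrist_force: [-0.6, -0.1, -1.3]
opening: 0.0205
```

```bash
cat > near.py <<'E'
from h import *
import sys
n=sys.argv[1];X=eval(sys.argv[2])
c=snap('wrist','w'+n);print(c['state']['eef_pos'],c['state']['orientation'],c['state']['opening'],c['state']['wrist_force']);e=np.array(c['state']['eef_pos'])
d=snap('scene','s'+n)
for k in (c,d): print(proj(k,[e+[0,0,-.125],X]).round(1).tolist())
f=lambda c,x,y,w,h,k:cv2.resize(c['image'][y:y+h,x:x+w,::-1],None,fx=k,fy=k,interpolation=cv2.INTER_CUBIC)
u,v=proj(d,[X])[0].astype(int)
print('crop scene',u-35,v-50)
cv2.imwrite(f'pics/z{n}.png',np.hstack([f(d,u-35,v-50,70,80,6),f(c,220,150,60,80,6)]))
E
python3 near.py 18 '[.5598,-.080,.06]'
```

```text
[ 0.55989042 -0.07918163  0.21129458] [-7.71576826e-04  3.14142963e+00  1.99469673e-04] 0.020521435014381317 [-0.61403828 -0.12039021 -1.2971578 ]
[[254.0, 195.3], [253.0, 186.8]]
[[298.9, 218.5], [298.6, 227.6]]
crop scene 263 177
```

View pics/z18.png

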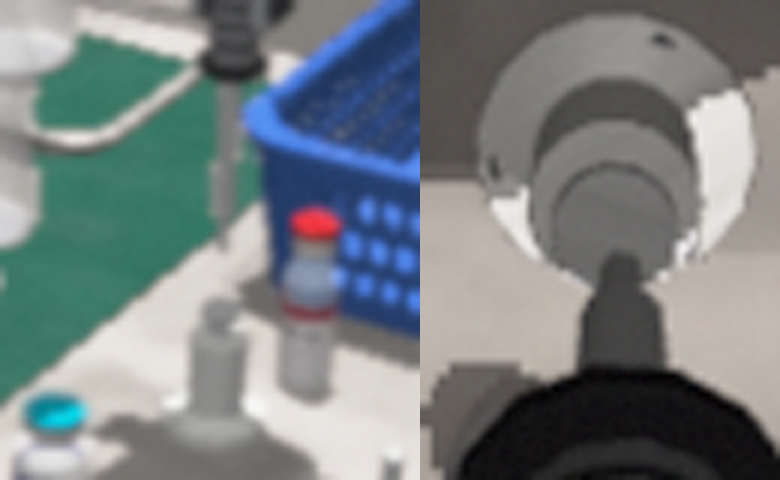

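Request:
drive_tool:
  deltas:
    - [[1, 0, -0.15, -1, 0], [1, 0, 0, -0.8, 0], [1, 0, 0, -0.7, 0], [1, 0, 0, -0.5, 0], [1, 0, 0, -0.45, 0], [1, 0, 0, 0, 0], [1, 0, 0, 0, 0], [1, 0, 0, 0, 0], [1, 0, 0, 0, 0], [1, 0, 0, 0, 0]]

```text
clock: 19.15
eef_pos: [0.5597, -0.0812, 0.1768]
orientation: [0.001, 3.141, 0.0]
wrist_force: [-0.3, -0.1, 3.6]
opening: 0.0209
```

```bash
python3 near.py 19 '[.5598,-.080,.06]'
```

```text
[ 0.55970037 -0.08120152  0.17683556] [7.82086551e-04 3.14126661e+00 1.66536979e-04] 0.020910584534146917 [-0.34485186 -0.10872684  3.61905298]
[[254.0, 195.3], [255.7, 198.3]]
[[298.8, 230.4], [298.6, 227.6]]
crop scene 263 177
```

View pics/z19.png

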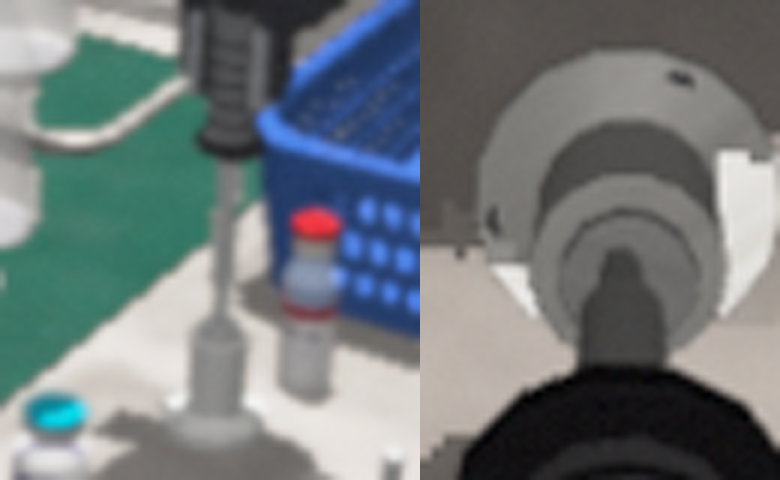

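Request:
drive_tool:
  deltas:
    - [[1, 0, 0, -0.1, 0], [1, 0, 0, 0, 0], [1, 0, 0, 0, 0], [1, 0, 0, 0, 0], [1, 0, 0, 1, 0], [1, 0, 0, 3, 0], [1, 0, 0, 4, 0], [1, 0, 2, 1, 0], [1, 0, 4, 0, 0], [1, 0.5, 4, 0, 0], [1, 0.5, 4, 0, 0], [1, 0.5, 4, 0, 0]]

```text
clock: 20.45
eef_pos: [0.5747, 0.1001, 0.2648]
orientation: [-0.002, -3.141, 0.0]
wrist_force: [0.6, 0.1, -1.2]
opening: 0.0205
```

Request:
drive_tool:
  deltas:
    - [[1, 0.5, 4, 0, 0], [1, 0.5, 4, 0, 0], [1, 0, 4, 0, 0], [1, 0, 2.5, 0, 0], [1, 0, 0, 0, 0], [1, 0, 0, -1.5, 0], [1, 0, 0, -1, 0], [1, 0, 0, 0, 0], [1, 0, 0, 0, 0]]

```text
clock: 21.35
eef_pos: [0.5845, 0.2425, 0.2395]
orientation: [-0.003, -3.14, 0.001]
wrist_force: [1.0, -0.2, -1.2]
opening: 0.021
```

```bash
python3 near.py 20 '[.5863,.2452,.085]'
```

```text
[0.58449556 0.24251926 0.23949131] [-3.41646664e-03 -3.13974701e+00  1.03725480e-03] 0.020958664191710216 [ 0.99097704 -0.2386667  -1.15041073]
[[254.2, 195.6], [257.4, 188.4]]
[[204.5, 176.7], [204.4, 185.6]]
crop scene 169 135
```

View pics/z20.png

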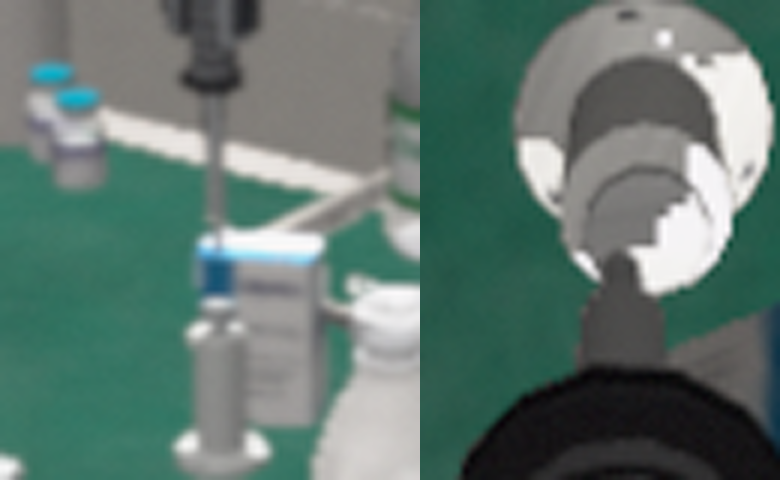

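Request:
drive_tool:
  deltas:
    - [[1, 0.2, 0.25, -1, 0], [1, 0, 0, -1, 0], [1, 0, 0, -0.7, 0], [1, 0, 0, -0.5, 0], [1, 0, 0, -0.5, 0], [1, 0, 0, -0.1, 0], [1, 0, 0, 0, 0], [1, 0, 0, 0, 0], [1, 0, 0, 0, 0], [1, 0, 0, 0, 0], [1, 0, 0, 0, 0]]

```text
clock: 22.55
eef_pos: [0.5866, 0.2462, 0.2028]
orientation: [0.001, 3.141, 0.0]
wrist_force: [-1.3, -2.1, 3.6]
opening: 0.0205
```

```bash
python3 near.py 21 '[.5863,.2452,.085]'
```

```text
[0.58663658 0.24622417 0.20280958] [7.89577206e-04 3.14143735e+00 5.66738748e-05] 0.020455125319379937 [-1.28846286 -2.06851914  3.63856388]
[[254.0, 195.3], [252.6, 197.4]]
[[204.2, 187.7], [204.4, 185.6]]
crop scene 169 135
```

View pics/z21.png

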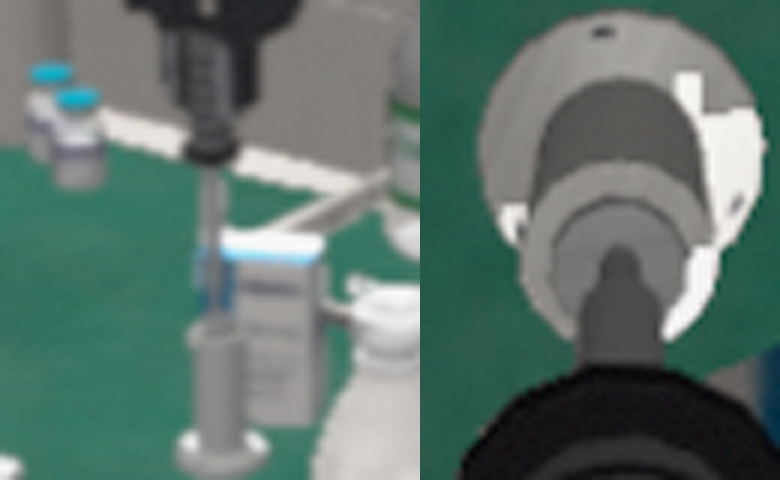

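Request:
drive_tool:
  deltas:
    - [[1, 0, 0, -0.12, 0], [1, 0, 0, 0, 0], [1, 0, 0, 0, 0], [1, 0, 0, 0, 0], [1, 0, 0, 1.2, 0], [1, 0, 0, 3, 0], [1, 0, 0, 4, 0], [1, 0, 0, 4, 0], [1, -2, 1, 2.5, 0], [1, -3, 2.5, 0, 0], [1, -3, 2.5, 0, 0], [1, -3, 2.5, 0, 0]]

```text
clock: 23.85
eef_pos: [0.4761, 0.3323, 0.3482]
orientation: [0.002, 3.141, 0.002]
wrist_force: [0.1, 0.8, -1.9]
opening: 0.0207
```

Request:
drive_tool:
  deltas:
    - [[1, -2.3, 1.5, 0, 0], [1, 0, 0, 0, 0], [1, 0, 0, 0, 0], [1, 0, 0, 0, 0]]

```text
clock: 24.25
eef_pos: [0.4545, 0.346, 0.3479]
orientation: [0.002, 3.141, -0.0]
wrist_force: [-0.3, -1.2, -0.8]
opening: 0.0205
```

```bash
python3 -c "
from h import *
c=snap('wrist','w22');print(c['state']['eef_pos'],c['state']['orientation'],c['state']['opening'],c['state']['wrist_force'])
f=lambda c,x,y,w,h,k:cv2.resize(c['image'][y:y+h,x:x+w,::-1],None,fx=k,fy=k,interpolation=cv2.INTER_CUBIC)
cv2.imwrite('pics/z22.png',np.hstack([f(load('w12'),210,120,90,100,4),f(c,210,120,90,100,4)]))"
```

```text
[0.45448387 0.3459568  0.34792695] [ 2.12002471e-03  3.14148523e+00 -3.56285620e-04] 0.020469332602542734 [-0.27752242 -1.15445797 -0.83452226]
```

View pics/z22.png

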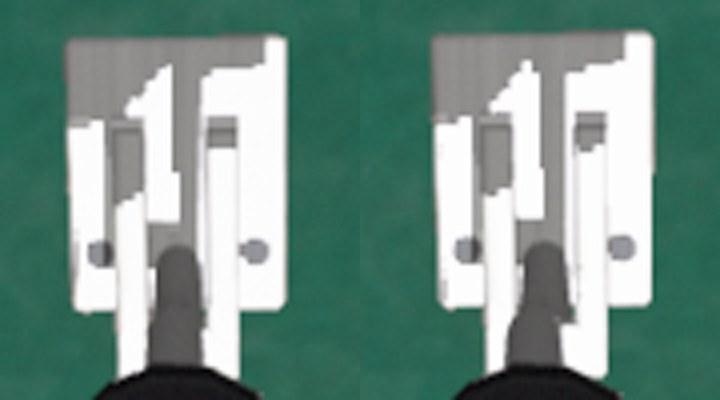

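Request:
drive_tool:
  deltas:
    - [[1, -0.05, 0.23, 0, 0], [1, 0, 0, 0, 0], [1, 0, 0, -2, 0], [1, 0, 0, -3, 0], [1, 0, 0, -3, 0], [1, 0, 0, -1, 0], [1, 0, 0, 0, 0], [1, 0, 0, 0, 0]]

```text
clock: 25.1
eef_pos: [0.4538, 0.3487, 0.2599]
orientation: [0.001, 3.14, 0.002]
wrist_force: [-0.5, 0.3, -0.6]
opening: 0.0208
```

```bash
python3 -c "
from h import *
c=snap('wrist','w23');d=snap('scene','s23');print(c['state']['eef_pos'],c['state']['orientation'],c['state']['opening'],c['state']['wrist_force'])
f=lambda c,x,y,w,h,k:cv2.resize(c['image'][y:y+h,x:x+w,::-1],None,fx=k,fy=k,interpolation=cv2.INTER_CUBIC)
cv2.imwrite('pics/z23.png',np.hstack([f(d,120,110,70,120,5),f(c,210,110,90,120,5)]))"
```

```text
[0.45375094 0.34874496 0.25985109] [1.28070767e-03 3.13980756e+00 1.84607077e-03] 0.020820636639494666 [-0.47352628  0.2825089  -0.6346208 ]
```

View pics/z23.png

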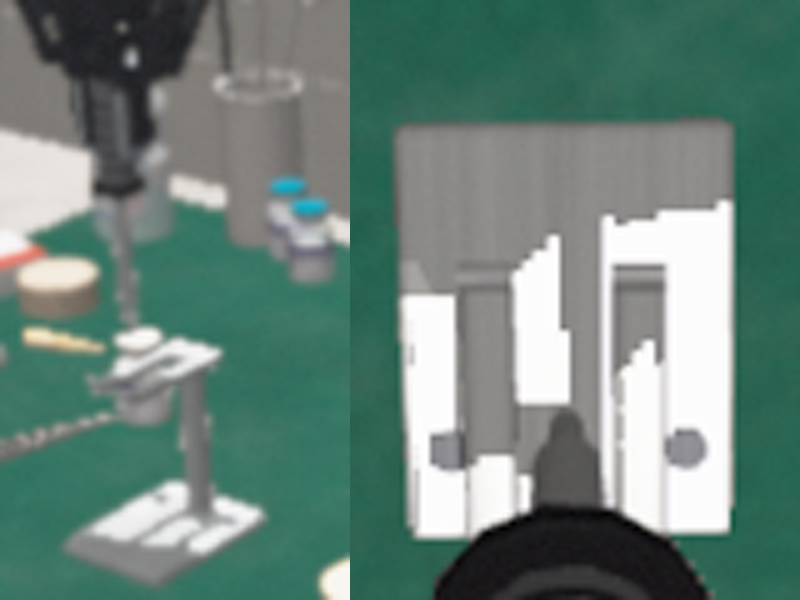

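The tip is centred between the tines, so I lower it.

Request:
drive_tool:
  deltas:
    - [[1, 0, 0, -2, 0], [1, 0, 0, -3, 0], [1, 0, 0, -3, 0], [1, 0, 0, -1.5, 0], [1, 0, 0, -0.7, 0], [1, 0, 0, -0.4, 0], [1, 0, 0, -0.2, 0], [1, 0, 0, 0, 0], [1, 0, 0, 0, 0]]

```text
clock: 26.1
eef_pos: [0.4537, 0.3489, 0.1517]
orientation: [0.001, 3.14, 0.002]
wrist_force: [0.4, -0.4, -0.5]
opening: 0.0206
```

Request:
drive_tool:
  deltas:
    - [[1, 0, 0, -0.1, 0], [1, 0, 0, -0.1, 0], [1, 0, 0, 0, 0], [1, 0, 0, 0, 0]]

```text
clock: 26.5
eef_pos: [0.4536, 0.3488, 0.1499]
orientation: [0.001, 3.14, 0.002]
wrist_force: [-1.5, -0.9, 5.5]
opening: 0.0206
```

Contact force is 5.5 N, the same as at pick-up, so the collar is on the fork. I release.

Request:
drive_tool:
  deltas:
    - [[0.7, 0, 0, 0, 0], [0.6, 0, 0, 0, 0], [0.4, 0, 0, 0, 0], [0, 0, 0, 0, 0], [0, 0, 0, 0, 0], [0, 0, 0, 0, 0], [0, 0, 0, 0, 0], [0, 0, 0, 0, 0]]

```text
clock: 27.3
eef_pos: [0.4531, 0.3486, 0.1484]
orientation: [0.001, 3.142, 0.0]
wrist_force: [0.4, -0.3, 0.5]
opening: 0.0855
```

Request:
drive_tool:
  deltas:
    - [[0, 0, 0, 2, 0], [0, 0, 0, 3, 0], [0, 0, 0, 4, 0], [0, 0, 0, 4, 0], [0, 0, 0, 4, 0], [0, -3, 0, 0, 0], [0, -3, 0, 0, 0], [0, 0, 0, 0, 0], [0, 0, 0, 0, 0], [0, 0, 0, 0, 0]]

```text
clock: 28.3
eef_pos: [0.3937, 0.3485, 0.318]
orientation: [0.001, 3.142, -0.0]
wrist_force: [0.4, -0.0, 0.2]
opening: 0.0857
```

```bash
python3 -c "
from h import *
c=snap('wrist','w24');d=snap('scene','s24');t=snap('top','t24');print(c['state']['eef_pos'],c['state']['opening'],c['state']['wrist_force'])
print(proj(c,[[.4537,.3475,.18]]))
f=lambda c,x,y,w,h,k:cv2.resize(c['image'][y:y+h,x:x+w,::-1],None,fx=k,fy=k,interpolation=cv2.INTER_CUBIC)
cv2.imwrite('pics/z24.png',np.hstack([f(d,120,140,70,90,5),f(c,205,130,90,90,5)]))"
```

```text
[0.39367983 0.34850864 0.3180481 ] 0.08566066012496755 [ 0.39542277 -0.00779293  0.16636491]
[[253.02291606 260.0303476 ]]
```

View pics/z24.png

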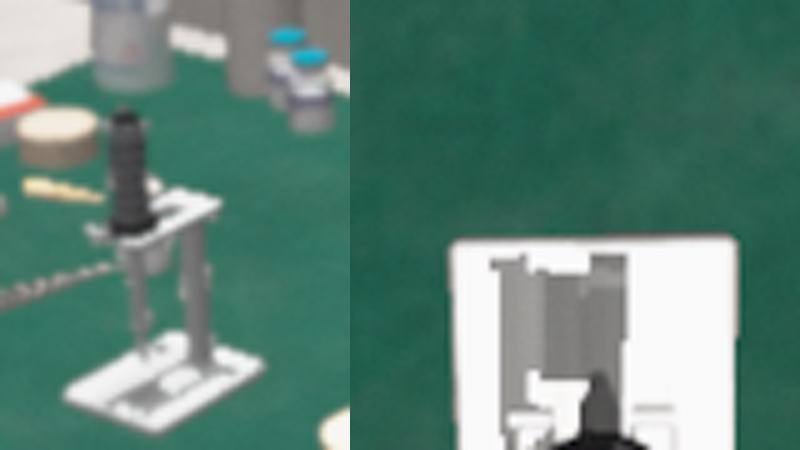

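View pics/t24.png

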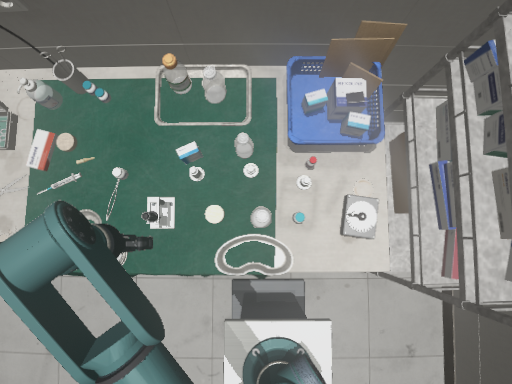

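View pics/s24.png

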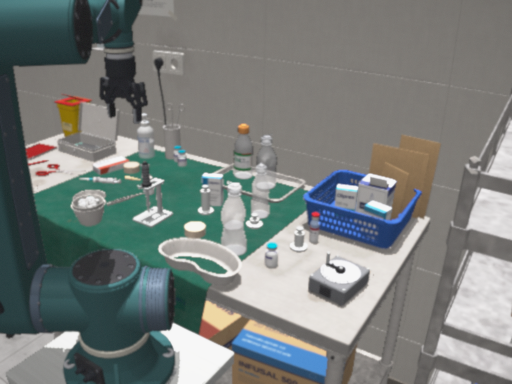

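View pics/w24.png

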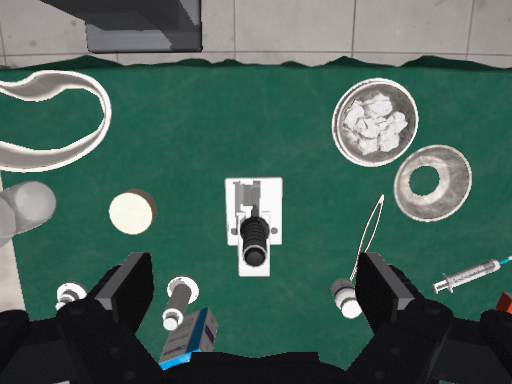

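```bash
python3 -c "
from h import *
c=load('w24');print(proj(c,[[.4537,.3476,.1723],[.4537,.3476,.176],[.4537,.3487,.113]]))
f=lambda c,x,y,w,h,k:cv2.resize(c['image'][y:y+h,x:x+w,::-1],None,fx=k,fy=k,interpolation=cv2.INTER_CUBIC)
a=load('top0');b=load('t24');a0=load('scene0');b0=load('s24')
cv2.imwrite('pics/z25.png',np.hstack([f(c,220,170,70,115,4),f(a0,120,150,70,115,4),f(b0,120,150,70,115,4)][:3]))
for p,q in ((a,b),(a0,b0)):
  d=(cv2.absdiff(p['image'],q['image']).max(2)>60).astype(np.uint8)
  n,l,s,ce=cv2.connectedComponentsWithStats(d)
  print([s[i].tolist() for i in range(1,n) if s[i][4]>5 and s[i][1]>100])
"
```

```text
[[253.16889282 256.05772589]
 [253.15605447 257.94168029]
 [254.40974248 231.01294602]]
[[69, 211, 34, 33, 593], [348, 214, 10, 3, 22], [360, 220, 4, 11, 41], [0, 227, 24, 42, 751], [110, 226, 4, 5, 8], [94, 234, 33, 37, 810], [0, 270, 194, 114, 13280], [84, 273, 13, 4, 41], [224, 321, 2, 34, 35], [60, 337, 3, 5, 9], [66, 339, 5, 4, 16], [277, 346, 13, 4, 26], [108, 351, 3, 4, 6], [232, 355, 14, 5, 19], [54, 356, 4, 5, 13], [224, 361, 18, 23, 257], [312, 361, 7, 9, 20], [271, 362, 11, 3, 19], [286, 364, 4, 4, 6], [310, 372, 16, 12, 95], [284, 378, 9, 5, 13]]
[[0, 116, 35, 95, 1596], [19, 122, 3, 3, 7], [24, 124, 7, 38, 148], [22, 139, 2, 4, 7], [326, 254, 10, 14, 62], [140, 259, 25, 9, 133], [332, 269, 7, 11, 47], [128, 273, 15, 29, 144], [169, 278, 4, 7, 16], [147, 283, 4, 7, 25], [152, 282, 10, 10, 55], [147, 316, 26, 16, 304], [0, 331, 83, 51, 2439], [152, 333, 17, 11, 94], [180, 364, 3, 6, 12], [144, 370, 25, 14, 119], [166, 372, 12, 12, 91]]
```

View pics/z25.png

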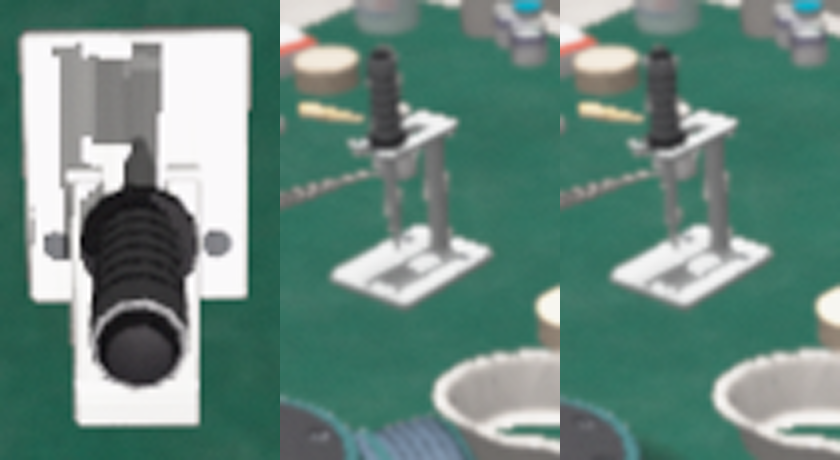

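The probe hangs as it did at the start, and the before/after images differ only at the reset arm and the robot. I hand in.

```bash
python3 -c "
from h import *
print(job.close_job(), ctrl.read_state()['clock'])"
```

```text
the job is handed in; nothing more can be done
the job is handed in; nothing more can be done
```

The daily check was completed and handed in at about 28.5 s of the 72 s allowed. `close_job` gives no verdict, so I don't know the judged result.

- **Reset arm:** I straddled the peg with the jaws part open and swept it round to the zero stop. At the end there was about 7 N of contact force, and the arm lay against the pin and on the zero mark.
- **Cap presses:** I pressed the low, mid and high caps in that order, each for half a second or longer. The wrist read 3.6–4.0 N and the gripper stood 7–8 mm below first contact. The tip looked centred on each cap. I had no direct reading of how far each cap went down.
- **Probe return:** The probe is back in its fork. Contact force on seating was 5.5 N, against 5.0 N when I picked it up. In the last wrist picture its handle top was within about 2 px of the position I triangulated before the pick, and in the scene view it looks upright as at the start.
- **Surroundings:** Comparing before and after pictures from the top and scene cameras, the only changes on the work surface were the reset arm and the robot. No bottle, vial, carton or tape roll appears to have moved. The gripper was clear of everything at hand-in.

**Disagreements:**
- The handle top measured 172–175 mm high, against 180 mm in the text. I put this down to image accuracy.
- Against the 180 mm height, the last check was about 5 px off for the same reason.
- In one wrist picture the tip looked about 10 px off, but that was its shadow on the base; later views agreed.

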